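# Set out the amber vials on the colour-coded bed trays

## Robot

A 7-joint arm with a two-finger parallel gripper is mounted at the origin on the work surface. World frame = base frame: x ahead of the robot, y to its left, z up, the work surface at z = 0. Lengths are in m, angles in rad, forces in N, time in s.
With the tool pointing down it reaches from about 0.4 to 0.85 m from the base axis. Payload 10.4 kg.
Tool frame: the origin (TCP) lies on the centre line of the jaws, within the pads' length; the fingertips stand 17 mm ahead of it and the grasp point (between the pads) lies 2 mm behind it (manip.tcp_to_tips is the distance from the TCP to the fingertips, in m); z points along the fingers, x is the direction in which the jaws open and shut, and the axes are right-handed (so a half turn about z gives the same grasp; the last joint's range is limited). The gripper opens to 85 mm and grips with 20 to 120 N. Pads are 22 mm wide; open, the fingers measure 114 mm over their backs; the gripper's body (76 mm by 85 mm) begins 54 mm behind the grasp point. The pads swing forward as they close: fully open they stand 13 mm farther back than shut.
Start: joints at [1.166, 0.332, -0.065, 1.46, 0.022, 1.35, -0.088], TCP at [0.233, -0.58, 0.248] pointing down, gripper open.
Joint ranges: [-2.6, 2.6], [-0.5, 2.12], [-1.47, 1.34], [0.16, 2.42], [-1.27, 4.41], [0.06, 2.06], [-2.6, 2.6]. Speed limits (rad/s): [2.22, 2.22, 2.79, 2.79, 3.14, 3.14, 3.14].

## Interface

Orientations are given as a unit quaternion [x, y, z, w].
In Python, from workcell import manip gives the robot as it stands.
- The arm moves only by the shell command python3 -m pendant 'ROWS' [FORCE]. ROWS is JSON, a list of rows, each a list of 3 entries, a list of its own where there are three numbers: the shift along the world's x, y, z in cm, then the turn, a rotation vector about the world's x, y, z in degrees, then the closure in counts, from 0 (fully open) to 255 (shut). A call has 1 to 12 rows; each row shifts and turns the pose as measured when the row begins; what a row does not reach is not made up. A row lasts 1/8 s, in which the tool goes at most 62.5 mm and 10.7 degrees, less where a joint would pass 70% of its speed; a pose out of reach is approached as far as the arm can. A call is refused whole if a number of a shift passes 6.25 or a number of a turn 10.7, either way. A call with a gripper value outside its range is refused whole. The fingers move at their own pace and stop on an object; FORCE is the grip in N (left out, the last holds). Time passes only in rows, so rows that do not move let the fingers close. It gives the time, the measured TCP pose, the force and the opening at its end, in the units of the state.
- manip.get_obs(): the state, without advancing time (a new reading comes with each control period).
- manip.camera(name): name is "scene" or "top"; returns a dict with "pixels" (420x560x3 uint8, red, green, blue), "range_z" (420x560 float32, m along the optical axis (not along the pixel's ray), 0 where there is no reading), "K" (3x3 intrinsics, pixels), "origin" and "rotation" of the camera in the world. Camera axes: x right, y down, z forward; pixel columns grow to the right and rows downward; lengths in m; the calibration is good to about 2 mm. A picture is of the moment at which its call begins.
- manip.hand_in(): hands the job in, once; it reports no verdict.
The state is a dict: "clock": time; "joint_pos": joint angles; "joint_velocities": joint speeds; "tau": joint torques, N m; "position": TCP position; "ee_rot": TCP orientation; "ft_force": force on the tool from outside, world axes, zero at the start; "torque": the same for the moment, N m; "grip_width": opening from 0.0 (shut) to 1.0 (fully open).
Only numpy, scipy, OpenCV 4.12 (cv2) and the standard library are available. Lean on these libraries where they do the work, as an engineer would, in place of code of your own. Each camera call takes 0.05 s, during which the arm holds its last target.

## Task

Set out the four bed trays for the medicine round: stand each small amber vial upright on the floor of the round well in the tray of its cap's colour, one after another in order of urgency: red first, then yellow, then green, blue last. Keep the vials upright all the way, and leave the two bigger clear vials standing where they are.

Things in the scene. Friction and masses are not known exactly. Their poses are not given: they have to be found in the camera images.
- vial_red: small amber glass vial with a red cap, standing loose on the table: body 34 mm in diameter with straight sides from its foot up to 50 mm, then a shoulder and a red cap 25 mm in diameter whose top is 68 mm above the foot; about 60 g. Origin: centre of its underside; z is up along its axis.
- vial_yellow: small amber glass vial with a yellow cap, standing loose on the table: body 34 mm in diameter with straight sides from its foot up to 50 mm, then a shoulder and a yellow cap 25 mm in diameter whose top is 68 mm above the foot; about 60 g. Origin: centre of its underside; z is up along its axis.
- vial_green: small amber glass vial with a green cap, standing loose on the table: body 34 mm in diameter with straight sides from its foot up to 50 mm, then a shoulder and a green cap 25 mm in diameter whose top is 68 mm above the foot; about 60 g. Origin: centre of its underside; z is up along its axis.
- vial_blue: small amber glass vial with a blue cap, standing loose on the table: body 34 mm in diameter with straight sides from its foot up to 50 mm, then a shoulder and a blue cap 25 mm in diameter whose top is 68 mm above the foot; about 60 g. Origin: centre of its underside; z is up along its axis.
- tray_red: shallow red tray fixed to the table, rim 12 mm high, with a round well: inner diameter 50 mm, outer 56 mm, floor 4 mm and rim 14 mm above the table. Origin: on the table under the well's centre; the tray spans x -40 to +90 mm and y -50 to +50 mm from there; z is up. A white syringe (top 17 mm above the table) is fixed along y at x = +62 mm.
- tray_yellow: shallow yellow tray fixed to the table, rim 12 mm high, with a round well: inner diameter 50 mm, outer 56 mm, floor 4 mm and rim 14 mm above the table. Origin: on the table under the well's centre; the tray spans x -40 to +90 mm and y -50 to +50 mm from there; z is up. A white syringe (top 17 mm above the table) is fixed along y at x = +62 mm.
- tray_green: shallow green tray fixed to the table, rim 12 mm high, with a round well: inner diameter 50 mm, outer 56 mm, floor 4 mm and rim 14 mm above the table. Origin: on the table under the well's centre; the tray spans x -40 to +90 mm and y -50 to +50 mm from there; z is up. A white syringe (top 17 mm above the table) is fixed along y at x = +62 mm.
- tray_blue: shallow blue tray fixed to the table, rim 12 mm high, with a round well: inner diameter 50 mm, outer 56 mm, floor 4 mm and rim 14 mm above the table. Origin: on the table under the well's centre; the tray spans x -40 to +90 mm and y -50 to +50 mm from there; z is up. A white syringe (top 17 mm above the table) is fixed along y at x = +62 mm.
- clear_red: bigger clear glass vial with a red cap, loose, not part of the round: 44 mm in diameter, 76 mm tall, about 110 g. It must stay standing where it is. Origin: centre of its underside; z is up.
- clear_blue: bigger clear glass vial with a blue cap, loose, not part of the round: 44 mm in diameter, 76 mm tall, about 110 g. It must stay standing where it is. Origin: centre of its underside; z is up.

How it is judged:
On the way, in this order (a step that is already met when the one before it is completed fails the run):
1. the red-capped amber vial stands released in the well of the red tray (horizontal distance between vial_red and tray_red below 0.012 m and z of vial_red in the frame of tray_red between 0 and 0.009 m and angle between vial_red's own z axis and vertical below 0.12 rad and linear speed of vial_red below 0.03 m/s and angular speed of vial_red below 0.3 rad/s and contact force between vial_red and the fingers below 0.1 N), for 0.2 s.
2. the yellow-capped amber vial stands released in the well of the yellow tray (horizontal distance between vial_yellow and tray_yellow below 0.012 m and z of vial_yellow in the frame of tray_yellow between 0 and 0.009 m and angle between vial_yellow's own z axis and vertical below 0.12 rad and linear speed of vial_yellow below 0.03 m/s and angular speed of vial_yellow below 0.3 rad/s and contact force between vial_yellow and the fingers below 0.1 N), for 0.2 s.
3. the green-capped amber vial stands released in the well of the green tray (horizontal distance between vial_green and tray_green below 0.012 m and z of vial_green in the frame of tray_green between 0 and 0.009 m and angle between vial_green's own z axis and vertical below 0.12 rad and linear speed of vial_green below 0.03 m/s and angular speed of vial_green below 0.3 rad/s and contact force between vial_green and the fingers below 0.1 N), for 0.2 s.
4. the blue-capped amber vial stands released in the well of the blue tray (horizontal distance between vial_blue and tray_blue below 0.012 m and z of vial_blue in the frame of tray_blue between 0 and 0.009 m and angle between vial_blue's own z axis and vertical below 0.12 rad and linear speed of vial_blue below 0.03 m/s and angular speed of vial_blue below 0.3 rad/s and contact force between vial_blue and the fingers below 0.1 N), for 0.2 s.
At the end, for the whole second after the job is handed in: each of the four amber vials stands in the well of the tray of its cap's colour: its axis within 12 mm of the well's centre, its foot on the well's floor (below 9 mm over the tray's underside), upright within 0.12 rad, at rest and let go (all of step 1 and all of step 2 and all of step 3 and all of step 4); the robot touches nothing.
It fails at once if the clear red-capped vial is shifted by more than 20 mm or tipped (distance of clear_red from where it was at the start of the episode above 0.02 m or angle between clear_red's own z axis and vertical above 0.4 rad).
It fails at once if the clear blue-capped vial is shifted by more than 20 mm or tipped (distance of clear_blue from where it was at the start of the episode above 0.02 m or angle between clear_blue's own z axis and vertical above 0.4 rad).
It fails at once if an amber vial is tipped more than 0.6 rad from upright (angle between any of vial_red, vial_yellow, vial_green, vial_blue's own z axis and vertical above 0.6 rad).
It also fails if it takes over 112 s, if anything falls off the work surface, if the arm or the gripper's body presses on something with over 40 N, if the wrist force passes 120 N, or if a joint passes its speed limit or range.

## Working session

There is one attempt and no reset: what is moved stays moved. The work goes in short steps, Python scripts to look and compute and a shell command to move; the robot and the scene stay as the last step left them, time stands still between calls to the robot, and variables do not carry over. Pictures are saved under pics/ and viewed, and the job is handed in when it is done.

```bash
ls; mkdir -p pics
python3 - <<'E'
from workcell import manip
import cv2,numpy as np
print(manip.get_obs(), manip.tcp_to_tips)
for n in("scene","top"):
    c=manip.camera(n); cv2.imwrite(f"pics/{n}0.png",c["pixels"][:,:,::-1]); np.savez(f"{n}0.npz",**{k:v for k,v in c.items()})
    print(n,c["K"],c["origin"],c["rotation"])
E
```

```text
pics
{'clock': 0.0, 'joint_pos': array([ 1.16640157,  0.33286357, -0.06467489,  1.46095385,  0.02161573,
        1.34989731, -0.08845406]), 'joint_velocities': array([ 5.39595800e-04, -3.66625448e-05,  1.22471695e-03, -2.67031000e-04,
        6.98941264e-04,  7.52378870e-04,  8.19074455e-04]), 'tau': array([ 6.76490663e-05, -6.25454664e+01,  4.90926986e-02, -3.91605484e+01,
        1.61802809e-02,  9.92187095e-03, -1.60372888e-07]), 'position': array([ 0.23271151, -0.57967781,  0.24751506]), 'ee_rot': array([ 8.28441136e-01, -5.60075687e-01, -6.14919568e-04, -3.61206734e-04]), 'ft_force': array([-0.15673394, -0.23685345, -0.48027193]), 'torque': array([0.01030899, 0.02638293, 0.00508756]), 'grip_width': 1.0023006372628849} 0.017
scene [[426.02158136   0.         275.67325576]
 [  0.         426.02158136 207.47770243]
 [  0.           0.           1.        ]] [1.0985398  0.26749311 0.73006974] [ 0.49719526  0.78084335 -0.31537404 -0.20885342]
top [[402.16601666   0.         279.98972265]
 [  0.         402.16601666 209.92251163]
 [  0.           0.           1.        ]] [0.44118897 0.00472957 0.89163518] [-0.69735548  0.7155127  -0.03184319  0.02688698]
```

View pics/scene0.png

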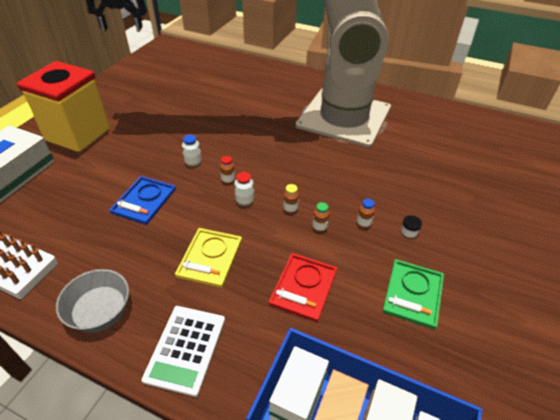

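View pics/top0.png

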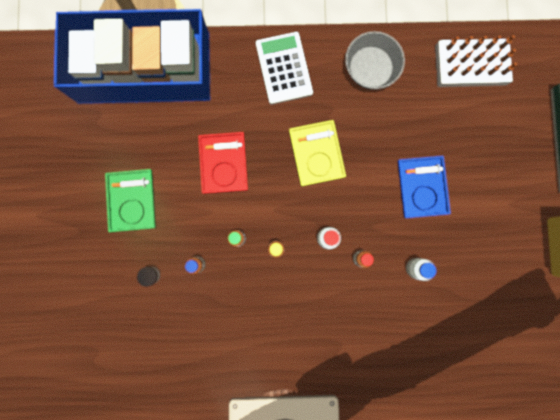

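The scene view shows the amber vials: red (227,168), yellow (291,198), green (321,216) and blue (366,212). The clear vials are at (192,150) for blue and (244,188) for red. In the top view the amber caps are red (364,259), yellow (276,249), green (236,238) and blue (194,265). The wells are red (223,174), yellow (319,163), green (131,211) and blue (424,197).

```bash
cat > h.py <<'E'
import numpy as np,cv2
from scipy.spatial.transform import Rotation as R
def ray(c,u,v,z):
    K=c["K"];Rm=R.from_quat(c["rotation"]).as_matrix();o=np.array(c["origin"])
    uv=np.stack([np.ravel(u),np.ravel(v)],-1).astype(float)
    d=np.c_[(uv[:,0]-K[0,2])/K[0,0],(uv[:,1]-K[1,2])/K[1,1],np.ones(len(uv))]@Rm.T
    t=(z-o[2])/d[:,2]; return o+d*t[:,None]
def cloud(c):
    K=c["K"];Rm=R.from_quat(c["rotation"]).as_matrix();D=c["range_z"]
    v,u=np.mgrid[:D.shape[0],:D.shape[1]]
    P=np.stack([(u-K[0,2])/K[0,0]*D,(v-K[1,2])/K[1,1]*D,D],-1)@Rm.T+c["origin"]
    P[D<=0]=np.nan; return P
def cmask(c,col):
    h=cv2.cvtColor(c["pixels"],cv2.COLOR_RGB2HSV);H,S,V=[h[...,i].astype(int) for i in range(3)]
    s=(S>150)&(V>100)
    return s&{"red":(H<6)|(H>174),"yellow":(H>23)&(H<35),"green":(H>45)&(H<80),"blue":(H>105)&(H<125)}[col]
E
python3 - <<'E'
from h import *
for n in("top","scene"):
    c=dict(np.load(n+"0.npz")); P=cloud(c); print(n)
    for col in("red","yellow","green","blue"):
        m=cmask(c,col).astype(np.uint8); k,l,s,ce=cv2.connectedComponentsWithStats(m)
        for i in range(1,k):
            if s[i,4]<25: continue
            p=P[l==i]; z=np.nanmedian(p[:,2])
            hi=p[p[:,2]>np.nanpercentile(p[:,2],85)-0.004]
            W=ray(c,ce[i][0],ce[i][1],.063)[0]
            print(col,s[i],ce[i].round(1),"zmed %.3f"%z,"zmax %.3f"%np.nanmax(p[:,2]),"ctr@63",W.round(4),"topmean",np.nanmean(hi,0).round(4))
            if n=="top" and s[i,4]>300:
                # tray
                pts=np.argwhere(l==i)[:,::-1]
                hull=ray(c,pts[:,0],pts[:,1],.011)
                (cx,cy),wh,a=cv2.minAreaRect(hull[:,:2].astype(np.float32)); print("  rect",cx,cy,wh,a)
E
```

```text
top
red [ 198  132   51   62 2546] [222.3 164.2] zmed 0.003 zmax 0.017 ctr@63 [0.6088 0.1159 0.063 ] topmean [0.6204 0.1248 0.0104]
  rect 0.6237230896949768 0.1222771406173706 (0.13494721055030823, 0.10472896695137024) 3.0892553329467773
red [325 232  13  12 128] [330.9 237.4] zmed 0.075 zmax 0.078 ctr@63 [ 0.4507 -0.1053  0.063 ] topmean [ 0.4505 -0.1036  0.0747]
red [361 254  13  12 129] [367.1 259.3] zmed 0.066 zmax 0.071 ctr@63 [ 0.404  -0.1778  0.063 ] topmean [ 0.4045 -0.1752  0.0667]
blue [  54   10  149   78 1275] [133.5  53.3] zmed 0.097 zmax 0.103 ctr@63 [0.853  0.3015 0.063 ] topmean [0.8348 0.2978 0.0982]
  rect 0.8925166130065918 0.331440806388855 (0.3340388238430023, 0.17933082580566406) 89.96491241455078
blue [ 398  157   52   60 2275] [423.2 188.8] zmed 0.003 zmax 0.016 ctr@63 [ 0.5466 -0.3011  0.063 ] topmean [ 0.5484 -0.3227  0.0101]
  rect 0.5586748719215393 -0.3210574984550476 (0.1275721937417984, 0.10053904354572296) 3.6372487545013428
blue [186 262  11   9  75] [191.2 265.9] zmed 0.067 zmax 0.070 ctr@63 [0.4001 0.1821 0.063 ] topmean [0.4    0.1814 0.067 ]
blue
[... 1618 characters left out ...]
ax 0.015 ctr@63 [ 0.6    -0.2761  0.063 ] topmean [ 0.5581 -0.3197  0.0098]
blue [363 199  11   9  76] [367.8 203. ] zmed 0.066 zmax 0.069 ctr@63 [0.4    0.1807 0.063 ] topmean [0.403  0.1809 0.0665]
blue [ 246  328  236   92 1141] [351.4 373.4] zmed 0.098 zmax 0.102 ctr@63 [0.7848 0.2649 0.063 ] topmean [0.7986 0.2683 0.0983]
blue [312 373  18  47 114] [321.7 391.9] zmed 0.004 zmax 0.039 ctr@63 [0.832  0.2321 0.063 ] topmean [0.8083 0.2289 0.0043]
blue [359 391  12  29  99] [364.5 405.2] zmed 0.004 zmax 0.008 ctr@63 [0.8231 0.2976 0.063 ] topmean [0.7985 0.3002 0.0039]
blue [261 403   9  17  81] [265.8 413.4] zmed 0.004 zmax 0.070 ctr@63 [0.8968 0.1676 0.063 ] topmean [0.8793 0.1589 0.0055]
```

```bash
cat > meas.py <<'E'
from h import *
import sys
from scipy.optimize import least_squares
V={"red":(.405,-.176),"yellow":(.431,.008),"green":(.458,.093),"blue":(.401,.181),"cred":(.451,-.104),"cblue":(.380,-.297)}
T={"red":(.60,.12),"yellow":(.62,-.09),"green":(.525,.326),"blue":(.54,-.32)}
def tops(P,xy,z0,z1,r=.025):
    q=P.reshape(-1,3);q=q[np.isfinite(q[:,0])]
    q=q[(np.hypot(q[:,0]-xy[0],q[:,1]-xy[1])<r)&(q[:,2]>z0)&(q[:,2]<z1)]
    if len(q)<10: return None
    (x,y),rad=cv2.minEnclosingCircle(q[:,:2].astype(np.float32))
    return np.r_[q[:,:2].mean(0),x,y,rad,len(q)]
if __name__=="__main__":
    for n in("top","scene"):
        c=dict(np.load(n+"0.npz"));P=cloud(c);print(n)
        for k,xy in V.items():
            z=.068 if k[0]!="c" or k=="c" else .076
            print(" vial",k,tops(P,xy,z-.005,z+.006).round(4))
        h=cv2.cvtColor(c["pixels"],cv2.COLOR_RGB2HSV)
        for k,xy in T.items():
            q=P.reshape(-1,3);hh=h.reshape(-1,3).astype(int)
            m=np.isfinite(q[:,0])&(np.hypot(q[:,0]-xy[0],q[:,1]-xy[1])<.12)&(hh[:,1]>120)
            H={"red":lambda a:(a<8)|(a>172),"yellow":lambda a:(a>22)&(a<38),"green":lambda a:(a>45)&(a<85),"blue":lambda a:(a>100)&(a<130)}[k](hh[:,0])
            mm=m&H&(hh[:,2]>(130 if k in("red","yellow")else 70))&(q[:,2]<.02)&(q[:,2]>-.005)
            rect=cv2.minAreaRect(q[mm][:,:2].astype(np.float32))
            b=cv2.boxPoints(rect);ctr=np.array(rect[0])
            e=[b[1]-b[0],b[2]-b[1]];L=max(e,key=np.linalg.norm);L=L/np.linalg.norm(L);L=L if L[0]>0 else -L
            w=ctr-.025*L
            # ring
            g=q[mm&(q[:,2]>.0085)]
            for _ in range(5):
                d=np.hypot(*(g[:,:2]-w).T);s=g[(d<.031)&(d>.020)]
                r=least_squares(lambda p:np.hypot(s[:,0]-p[0],s[:,1]-p[1])-p[2],[*w,.0265],loss="soft_l1",f_scale=.002).x;w=r[:2]
            print(" tray",k,"rect",ctr.round(4),np.round(rect[1],3),"yaw",np.degrees(np.arctan2(L[1],L[0])).round(1),"well(rect)",(ctr-.025*L).round(4),"ring",r.round(4),len(s))
E
python3 meas.py
```

```text
top
 vial red [ 4.049e-01 -1.749e-01  4.049e-01 -1.750e-01  1.260e-02  1.140e+02]
 vial yellow [4.31e-01 9.80e-03 4.31e-01 9.30e-03 1.24e-02 1.11e+02]
 vial green [4.559e-01 9.430e-02 4.564e-01 9.420e-02 1.250e-02 1.160e+02]
 vial blue [4.012e-01 1.824e-01 4.014e-01 1.824e-01 1.240e-02 1.190e+02]
 vial cred [ 4.513e-01 -1.028e-01  4.512e-01 -1.026e-01  1.600e-02  1.950e+02]
 vial cblue [ 3.807e-01 -2.959e-01  3.799e-01 -2.958e-01  1.670e-02  2.010e+02]
 tray red rect [0.6268 0.1243] [0.139 0.108] yaw 3.2 well(rect) [0.6018 0.1229] ring [0.5998 0.1218 0.0262] 116
 tray yellow rect [ 0.644  -0.0895] [0.137 0.107] yaw 10.6 well(rect) [ 0.6194 -0.0941] ring [ 0.6169 -0.0913  0.0263] 112
 tray green rect [0.545  0.3281] [0.129 0.1  ] yaw 3.8 well(rect) [0.52   0.3265] ring [0.5208 0.3268 0.0263] 132
 tray blue rect [ 0.5595 -0.3246] [0.13  0.108] yaw 3.4 well(rect) [ 0.5346 -0.3261] ring [ 0.5349 -0.3225  0.0262] 119
scene
 vial red [ 4.068e-01 -1.767e-01  4.041e-01 -1.769e-01  1.400e-02  5.900e+01]
 vial yellow [4.329e-01 8.700e-03 4.316e-01 9.300e-03 1.320e-02 7.100e+01]
 vial green [4.581e-01 9.260e-02 4.576e-01 9.280e-02 1.300e-02 8.100e+01]
 vial blue [4.029e-01 1.810e-01 4.018e-01 1.802e-01 1.350e-02 7.600e+01]
 vial cred [ 4.529e-01 -1.040e-01  4.516e-01 -1.046e-01  1.750e-02  1.090e+02]
 vial cblue [ 3.824e-01 -2.970e-01  3.822e-01 -2.985e-01  1.730e-02  8.500e+01]
 tray red rect [0.6186 0.1189] [0.147 0.107] yaw 2.9 well(rect) [0.5937 0.1177] ring [0.6008 0.1201 0.0263] 141
 tray yellow rect [ 0.6371 -0.0941] [0.146 0.109] yaw 10.6 well(rect) [ 0.6125 -0.0987] ring [ 0.6182 -0.0932  0.0263] 133
 tray green rect [0.54   0.3282] [0.144 0.104] yaw 3.6 well(rect) [0.5151 0.3266] ring [0.5218 0.3251 0.0262] 159
 tray blue rect [ 0.5606 -0.323 ] [0.134 0.102] yaw 3.6 well(rect) [ 0.5357 -0.3246] ring [ 0.5359 -0.3246  0.0262] 102
```

```bash
python3 -m pendant '[[[1.7,4,-0.8],[0,0,6.8],0],[[1.7,4,-0.8],[0,0,6.8],0],[[1.7,4,-0.8],[0,0,6.8],0],[[1.7,4,-0.8],[0,0,6.8],0],[[1.7,4,-0.8],[0,0,6.8],0],[[1.7,4,-0.8],[0,0,6.8],0],[[1.7,4,-0.8],[0,0,6.8],0],[[1.7,4,-0.8],[0,0,6.8],0],[[1.7,4,-0.8],[0,0,6.8],0],[[1.7,4,-0.8],[0,0,6.8],0],[[0,0,0],[0,0,0],0]]' 40
cat > st.py <<'E'
from workcell import manip
from scipy.spatial.transform import Rotation as R
import sys,numpy as np
T={"vr":(.4055,-.1759),"vy":(.4317,.0092),"vg":(.4570,.0935),"vb":(.4018,.1815),"tr":(.6003,.121),"ty":(.6176,-.0923),"tg":(.5213,.326),"tb":(.5354,-.3236)}
o=manip.get_obs();M=R.from_quat(o["ee_rot"]).as_matrix();p=o["position"]
print("t",o["clock"],"p",p.round(4),"yaw",np.degrees(np.arctan2(M[1,0],M[0,0])).round(2),"z-axis",M[:,2].round(4),"F",o["ft_force"].round(2),"w",round(o["grip_width"],3),"q",o["joint_pos"].round(2))
down=np.array([0,0,-1.]);ax=np.cross(M[:,2],down);print("level rotvec deg",np.degrees(ax).round(2))
for a in sys.argv[1:]: print(a,"delta cm",(100*(np.array(T[a])-p[:2])).round(2))
E
python3 st.py vr
```

```text
clock: 1.48
position: [0.4035, -0.1652, 0.1618]
ee_rot: [1.0, 0.018, -0.003, 0.0]
ft_force: [-1.4, -0.6, 0.6]
grip_width: 1.003
t 1.475 p [ 0.4035 -0.1652  0.1618] yaw 2.12 z-axis [-5.4e-03 -7.0e-04 -1.0e+00] F [-1.39 -0.64  0.62] w 1.003 q [ 0.8   0.02 -0.51  2.02  0.01  1.11  0.31]
level rotvec deg [ 0.04 -0.31  0.  ]
vr delta cm [ 0.2  -1.07]
```

```bash
python3 -m pendant '[[[0.2,-1.1,-2],[0,-0.3,-1],0],[[0,0,-2],[0,0,0],0],[[0,0,0],[0,0,0],0]]' >/dev/null
python3 st.py vr
python3 - <<'E'
from workcell import manip
import cv2
cv2.imwrite("pics/s1.png",manip.camera("scene")["pixels"][60:300,100:460,::-1].repeat(2,0).repeat(2,1))
E
```

```text
t 1.85 p [ 0.4048 -0.1778  0.1209] yaw 0.92 z-axis [-6.0e-04 -1.4e-03 -1.0e+00] F [-0.47 -0.08 -0.18] w 1.003 q [ 0.8   0.08 -0.5   2.05  0.05  1.02  0.29]
level rotvec deg [ 0.08 -0.03  0.  ]
vr delta cm [0.07 0.19]
```

View pics/s1.png

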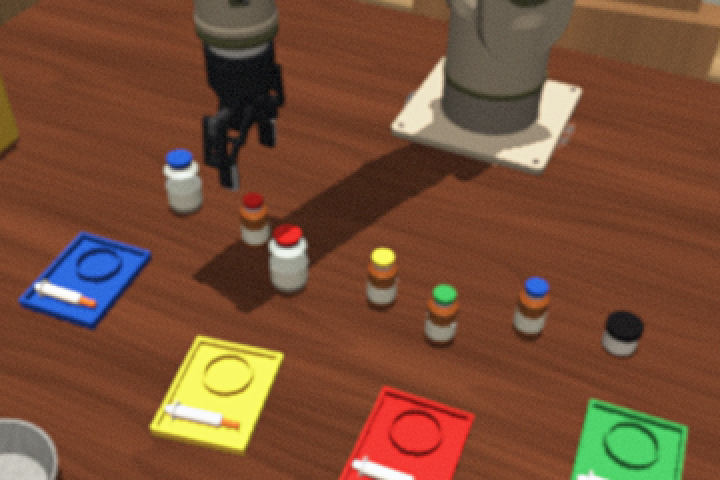

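The gripper (crop 220,150) hangs above the red amber vial (crop 254,205), clear of the clear red one at (288,258).

```bash
python3 -m pendant '[[[0.1,0.2,-1.5],[0,0,0],0],[[0,0,-1.5],[0,0,0],0],[[0,0,-1.5],[0,0,0],0],[[0,0,-1.5],[0,0,0],0],[[0,0,-1.5],[0,0,0],0],[[0,0,-1],[0,0,0],0],[[0,0,0],[0,0,0],0]]'>/dev/null; python3 st.py vr
```

```text
t 2.775 p [ 0.4063 -0.1764  0.0316] yaw 0.86 z-axis [ 0.0011 -0.0023 -1.    ] F [-0.15  0.79 -0.73] w 1.0 q [ 0.76  0.23 -0.49  2.12  0.15  0.82  0.2 ]
level rotvec deg [0.13 0.07 0.  ]
vr delta cm [-0.08  0.05]
```

```bash
python3 -m pendant '[[[0,0,0],[0,0,0],80],[[0,0,0],[0,0,0],110],[[0,0,0],[0,0,0],130],[[0,0,0],[0,0,0],140],[[0,0,0],[0,0,0],150],[[0,0,0],[0,0,0],180],[[0,0,0],[0,0,0],180],[[0,0,0],[0,0,0],180]]' 35;  python3 st.py tr
```

```text
clock: 3.78
position: [0.4072, -0.1769, 0.033]
ee_rot: [1.0, 0.007, 0.002, 0.002]
ft_force: [-1.4, 0.1, 1.1]
grip_width: 0.391
t 3.775 p [ 0.4072 -0.1769  0.033 ] yaw 0.84 z-axis [ 0.0031 -0.0038 -1.    ] F [-1.39  0.11  1.1 ] w 0.391 q [ 0.76  0.23 -0.49  2.12  0.15  0.82  0.2 ]
level rotvec deg [0.22 0.18 0.  ]
tr delta cm [19.31 29.79]
```

```bash
python3 -m pendant '[[[0,0,1],[0,0,0],180],[[0,0,2],[0.2,0.2,0],180],[[0,0,2.5],[0,0,0],180],[[0,0,2.5],[0,0,0],180],[[0,0,2.5],[0,0,0],180],[[0,0,2],[0,0,0],180],[[0,0,0],[0,0,0],180]]' >/dev/null;  python3 st.py tr;python3 - <<'E'
from workcell import manip
import cv2
cv2.imwrite("pics/s2.png",manip.camera("scene")["pixels"][60:300,100:460,::-1].repeat(2,0).repeat(2,1))
E
```

```text
t 4.65 p [ 0.4073 -0.176   0.1651] yaw 0.93 z-axis [ 1.8e-03 -2.0e-04 -1.0e+00] F [-0.09 -0.77 -0.53] w 0.392 q [ 0.81  0.03 -0.51  2.    0.02  1.11  0.31]
level rotvec deg [0.01 0.1  0.  ]
tr delta cm [19.3 29.7]
```

View pics/s2.png

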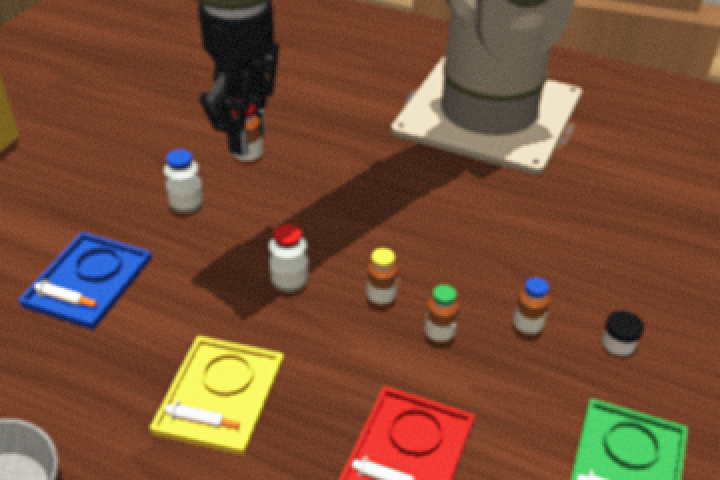

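The red vial is held upright between the fingers (crop 250,135), and the clear red vial hasn't moved. Next I carry it to the red well.

```bash
python3 -m pendant '[[[1,1.5,0],[0,0,0],180],[[1.9,3,0],[0,0,0],180],[[1.9,3,0],[0,0,0],180],[[1.9,3,0],[0,0,0],180],[[1.9,3,0],[0,0,0],180],[[1.9,3,0],[0,0,0],180],[[1.9,3,0],[0,0,0],180],[[1.9,3,0],[0,0,0],180],[[1.9,3,0],[0,0,0],180],[[1.5,2,0],[0,0,0],180],[[1,1,0],[0,0,0],180],[[0,0,0],[0,0,0],180]]' >/dev/null;  python3 st.py tr
```

```text
t 6.2 p [0.5917 0.1185 0.1511] yaw 0.8 z-axis [-0.0173  0.0046 -0.9998] F [-0.36 -0.23 -1.01] w 0.38 q [ 0.27  0.45 -0.69  1.6   0.29  1.21 -0.46]
level rotvec deg [-0.26 -0.99 -0.  ]
tr delta cm [0.86 0.25]
```

```bash
python3 -m pendant '[[[0.8,0.2,-2],[-0.2,-1,0],180],[[0,0,-2],[0,0,0],180],[[0,0,-2],[0,0,0],180],[[0,0,-1.5],[0,0,0],180],[[0,0,-1],[0,0,0],180],[[0,0,0],[0,0,0],180]]' >/dev/null;  python3 st.py tr
```

```text
t 6.95 p [0.5981 0.1161 0.0609] yaw 0.58 z-axis [-0.0023 -0.0014 -1.    ] F [ 0.45  0.34 -0.38] w 0.389 q [ 0.23  0.55 -0.64  1.67  0.37  1.05 -0.52]
level rotvec deg [ 0.08 -0.13  0.  ]
tr delta cm [0.22 0.49]
```

```bash
python3 -m pendant '[[[0.2,0.5,0],[0,0,0],180],[[0,0,0],[0,0,0],180]]' >/dev/null;  python3 st.py tr; python3 -m pendant '[[[0,0,-0.7],[0,0,0],180],[[0,0,-0.6],[0,0,0],180],[[0,0,-0.5],[0,0,0],180],[[0,0,0],[0,0,0],180]]' >/dev/null;  python3 st.py tr
```

```text
t 7.2 p [0.6009 0.122  0.0621] yaw 0.59 z-axis [-6.e-04 -7.e-04 -1.e+00] F [-0.38 -0.26 -0.9 ] w 0.388 q [ 0.22  0.56 -0.64  1.66  0.38  1.05 -0.53]
level rotvec deg [ 0.04 -0.03  0.  ]
tr delta cm [-0.06 -0.1 ]
t 7.7 p [0.6011 0.122  0.0432] yaw 0.59 z-axis [ 1.e-04 -8.e-04 -1.e+00] F [ 1.23 -0.31 -0.43] w 0.389 q [ 0.21  0.58 -0.63  1.67  0.39  1.02 -0.54]
level rotvec deg [0.05 0.   0.  ]
tr delta cm [-0.08 -0.1 ]
```

```bash
python3 -m pendant '[[[0,-0.1,-0.3],[0,0,0],180],[[0,0,-0.3],[0,0,0],180],[[0,0,0],[0,0,0],180]]' >/dev/null;  python3 st.py tr
python3 - <<'E'
from workcell import manip
import cv2
cv2.imwrite("pics/s3.png",manip.camera("scene")["pixels"][120:340,200:500,::-1].repeat(2,0).repeat(2,1))
E
```

```text
t 8.075 p [0.6014 0.1209 0.0372] yaw 0.58 z-axis [ 6.e-04 -7.e-04 -1.e+00] F [-0.43 -0.04  1.75] w 0.391 q [ 0.21  0.59 -0.63  1.67  0.4   1.01 -0.54]
level rotvec deg [0.04 0.03 0.  ]
tr delta cm [-0.11  0.01]
```

View pics/s3.png

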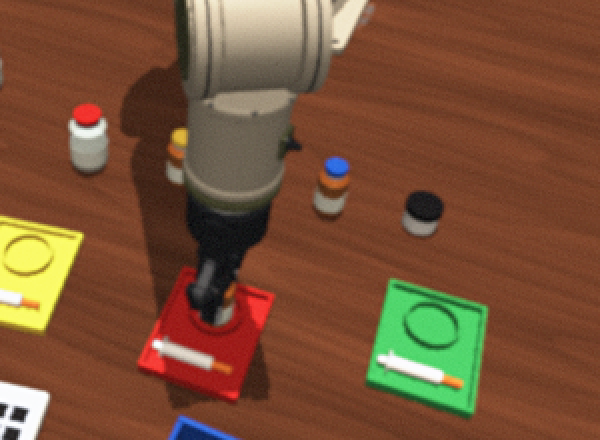

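The vial's foot is inside the red well ring (crop 215,310). I release partway, then open fully and rise.

```bash
python3 -m pendant '[[[0,0,0],[0,0,0],125],[[0,0,0],[0,0,0],95],[[0,0,0],[0,0,0],80],[[0,0,0],[0,0,0],80]]' >/dev/null;  python3 st.py tr; python3 -m pendant '[[[0,0,1],[0,0,0],80],[[0,0,2],[0,0,0],60],[[0,0,3],[0,0,0],0],[[0,0,3],[0,0,0],0],[[0,0,2],[0,0,0],0],[[0,0,0],[0,0,0],0]]' >/dev/null;  python3 st.py tr vy
```

```text
t 8.625 p [0.6016 0.1209 0.0373] yaw 0.58 z-axis [ 1.2e-03 -7.0e-04 -1.0e+00] F [-0.31 -0.06  0.25] w 0.686 q [ 0.21  0.59 -0.63  1.67  0.4   1.01 -0.54]
level rotvec deg [0.04 0.07 0.  ]
tr delta cm [-0.13  0.01]
t 9.375 p [0.6023 0.1218 0.1578] yaw 0.63 z-axis [ 6.1e-03  4.0e-04 -1.0e+00] F [ 0.61 -0.78 -0.59] w 0.998 q [ 0.26  0.46 -0.69  1.58  0.3   1.21 -0.47]
level rotvec deg [-0.02  0.35  0.  ]
tr delta cm [-0.2  -0.08]
vy delta cm [-17.06 -11.26]
```

```bash
python3 -m pendant '[[[-2.5,-1.6,0],[0,0.3,0],0],[[-2.5,-1.6,0],[0,0,0],0],[[-2.5,-1.6,0],[0,0,0],0],[[-2.5,-1.6,0],[0,0,0],0],[[-2.5,-1.6,0],[0,0,0],0],[[-2.5,-1.6,0],[0,0,0],0],[[-2,-1.6,0],[0,0,0],0],[[0,0,0],[0,0,0],0]]' >/dev/null;  python3 st.py vy
cat > chk.py <<'E'
from workcell import manip
from meas import *
import sys
cs={n:manip.camera(n) for n in("top","scene")}
for a in sys.argv[2:]:
    x,y,z=map(float,a.split(","))
    for n,c in cs.items():
        r=tops(cloud(c),(x,y),z-.005,z+.006,.03); print(a,n,None if r is None else r.round(4)[[0,1,2,3,4,5]])
cv2.imwrite(f"pics/{sys.argv[1]}.png",np.vstack([cs["top"]["pixels"][100:340,60:480],cs["scene"]["pixels"][110:350,90:510]])[:,:,::-1])
E
python3 chk.py s4 .6,.121,.072 .4317,.0092,.068 .451,-.104,.076
```

```text
t 10.375 p [0.4245 0.0068 0.1563] yaw 0.62 z-axis [-1.7e-03 -3.0e-04 -1.0e+00] F [1.44 1.03 0.09] w 1.001 q [ 0.59  0.   -0.71  2.04  0.    1.1  -0.1 ]
level rotvec deg [ 0.02 -0.1   0.  ]
vy delta cm [0.72 0.24]
.6,.121,.072 top [6.011e-01 1.221e-01 6.015e-01 1.222e-01 1.220e-02 1.110e+02]
.6,.121,.072 scene [6.028e-01 1.204e-01 6.024e-01 1.201e-01 1.340e-02 1.090e+02]
.4317,.0092,.068 top None
.4317,.0092,.068 scene [4.327e-01 8.500e-03 4.318e-01 8.500e-03 1.260e-02 7.100e+01]
.451,-.104,.076 top [ 4.514e-01 -1.038e-01  4.512e-01 -1.028e-01  1.610e-02  1.800e+02]
.451,-.104,.076 scene [ 4.531e-01 -1.041e-01  4.514e-01 -1.037e-01  1.770e-02  1.080e+02]
```

View pics/s4.png

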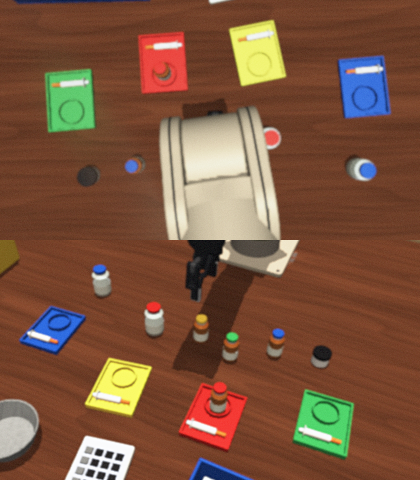

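The red vial stands in its well (lower panel 219,400), about 1–2 mm off centre. The clear red vial has not moved. Now the yellow vial.

```bash
python3 -m pendant '[[[0.7,0.2,-2],[0,0,-0.6],0],[[0,0,-2],[0,0,0],0],[[0,0,-2],[0,0,0],0],[[0,0,0],[0,0,0],0]]' >/dev/null;  python3 st.py vy
```

```text
t 10.975 p [0.4359 0.0138 0.0954] yaw 0.33 z-axis [ 0.0012  0.0038 -1.    ] F [-0.04 -0.08 -0.23] w 1.002 q [ 0.56  0.13 -0.72  2.08  0.1   0.96 -0.21]
level rotvec deg [-0.22  0.07  0.  ]
vy delta cm [-0.42 -0.46]
```

```bash
python3 -m pendant '[[[-0.4,-0.5,0],[-0.2,0,0],0],[[0,0,0],[0,0,0],0]]' >/dev/null;  python3 st.py vy;  python3 -m pendant '[[[0,0,-1.5],[0,0,0],0],[[0,0,-1.5],[0,0,0],0],[[0,0,-1.5],[0,0,0],0],[[0,0,-1.4],[0,0,0],0],[[0,0,-0.3],[0,0,0],0],[[0,0,0],[0,0,0],0]]' >/dev/null;  python3 st.py vy
```

```text
t 11.225 p [0.4327 0.0092 0.0965] yaw 0.4 z-axis [ 2.4e-03  7.0e-04 -1.0e+00] F [ 0.23  0.8  -0.03] w 0.999 q [ 0.57  0.12 -0.71  2.09  0.1   0.96 -0.19]
level rotvec deg [-0.04  0.14  0.  ]
vy delta cm [-0.1 -0. ]
t 11.975 p [0.4325 0.0093 0.0301] yaw 0.39 z-axis [ 2.4e-03  9.0e-04 -1.0e+00] F [ 0.16 -0.02  0.5 ] w 1.001 q [ 0.52  0.25 -0.69  2.14  0.21  0.82 -0.29]
level rotvec deg [-0.05  0.14  0.  ]
vy delta cm [-0.08 -0.01]
```

```bash
python3 -m pendant '[[[-0.1,0,0.1],[0,0,0],80],[[0,0,0],[0,0,0],110],[[0,0,0],[0,0,0],130],[[0,0,0],[0,0,0],140],[[0,0,0],[0,0,0],150],[[0,0,0],[0,0,0],180],[[0,0,0],[0,0,0],180],[[0,0,0],[0,0,0],180]]' 35 >/dev/null;  python3 st.py; python3 -m pendant '[[[0,0,1],[0,0,0],180],[[0,0,2],[0,0,0],180],[[0,0,2.5],[0,0,0],180],[[0,0,2.5],[0,0,0],180],[[0,0,2.5],[0,0,0],180],[[0,0,2],[0,0,0],180],[[0,0,0],[0,0,0],180]]' >/dev/null;  python3 st.py ty
```

```text
t 12.975 p [0.4324 0.0091 0.0326] yaw 0.37 z-axis [ 0.0046  0.     -1.    ] F [-0.41 -0.22  1.24] w 0.389 q [ 0.52  0.24 -0.69  2.14  0.21  0.82 -0.29]
level rotvec deg [-0.    0.26  0.  ]
t 13.85 p [0.432  0.0101 0.1643] yaw 0.48 z-axis [ 6.2e-03  9.0e-04 -1.0e+00] F [ 0.61  0.28 -1.27] w 0.39 q [ 0.6   0.01 -0.72  2.02  0.01  1.11 -0.11]
level rotvec deg [-0.05  0.36  0.  ]
ty delta cm [ 18.56 -10.24]
```

```bash
python3 -m pendant '[[[1.5,-1,0],[0,0.3,0],180],[[2.8,-1.5,0],[0,0,0],180],[[2.8,-1.5,0],[0,0,0],180],[[2.8,-1.5,0],[0,0,0],180],[[2.8,-1.5,0],[0,0,0],180],[[2.8,-1.5,0],[0,0,0],180],[[2,-1,0],[0,0,0],180],[[1,-0.6,0],[0,0,0],180],[[0,0,0],[0,0,0],180]]' >/dev/null;  python3 st.py ty
```

```text
t 14.975 p [ 0.6189 -0.0933  0.1562] yaw 0.58 z-axis [-0.0079  0.0024 -1.    ] F [-0.51  0.8   0.23] w 0.385 q [ 0.54  0.47 -0.61  1.54  0.28  1.23 -0.1 ]
level rotvec deg [-0.14 -0.45 -0.  ]
ty delta cm [-0.13  0.1 ]
```

```bash
python3 -m pendant '[[[-0.1,0.1,-2],[0,-0.4,0],180],[[0,0,-2],[0,0,0],180],[[0,0,-2],[0,0,0],180],[[0,0,-2],[0,0,0],180],[[0,0,-1.2],[0,0,0],180],[[0,0,0],[0,0,0],180]]' >/dev/null;  python3 st.py ty
```

```text
t 15.725 p [ 0.6156 -0.0905  0.0591] yaw 0.7 z-axis [-0.0025  0.0027 -1.    ] F [ 0.16 -0.12 -0.56] w 0.389 q [ 0.52  0.57 -0.58  1.63  0.34  1.05 -0.15]
level rotvec deg [-0.16 -0.14 -0.  ]
ty delta cm [ 0.2  -0.18]
```

```bash
python3 -m pendant '[[[0.2,-0.2,-0.2],[-0.1,0,0],180],[[0,0,0],[0,0,0],180]]' >/dev/null;  python3 st.py ty; python3 -m pendant '[[[0,0,-0.7],[0,0,0],180],[[0,0,-0.6],[0,0,0],180],[[0,0,-0.4],[0,0,0],180],[[0,0,-0.2],[0,0,0],180],[[0,0,0],[0,0,0],180]]' >/dev/null;  python3 st.py ty
```

```text
t 15.975 p [ 0.6186 -0.0927  0.058 ] yaw 0.69 z-axis [-8.e-04  7.e-04 -1.e+00] F [-0.6   0.2  -1.33] w 0.387 q [ 0.52  0.57 -0.58  1.63  0.35  1.05 -0.15]
level rotvec deg [-0.04 -0.05 -0.  ]
ty delta cm [-0.1   0.04]
t 16.6 p [ 0.619  -0.0928  0.0384] yaw 0.69 z-axis [ 3.e-04  4.e-04 -1.e+00] F [-0.65  0.57 -0.41] w 0.387 q [ 0.51  0.6  -0.57  1.64  0.36  1.02 -0.16]
level rotvec deg [-0.02  0.02  0.  ]
ty delta cm [-0.14  0.05]
```

```bash
python3 -m pendant '[[[-0.1,0,-0.2],[0,0,0],180],[[0,0,0],[0,0,0],180]]' >/dev/null;  python3 st.py ty; python3 -m pendant '[[[0,0,0],[0,0,0],125],[[0,0,0],[0,0,0],95],[[0,0,0],[0,0,0],80],[[0,0,0],[0,0,0],80],[[0,0,1],[0,0,0],80],[[0,0,2],[0,0,0],60],[[0,0,3],[0,0,0],0],[[0,0,3],[0,0,0],0],[[0,0,2],[0,0,0],0],[[0,0,0],[0,0,0],0]]' >/dev/null;  python3 st.py vg
```

```text
t 16.85 p [ 0.6183 -0.0927  0.0368] yaw 0.69 z-axis [ 1.2e-03  3.0e-04 -1.0e+00] F [-0.83 -0.15 -1.71] w 0.391 q [ 0.51  0.6  -0.57  1.64  0.36  1.01 -0.16]
level rotvec deg [-0.02  0.07  0.  ]
ty delta cm [-0.07  0.04]
t 18.1 p [ 0.6192 -0.0922  0.1574] yaw 0.73 z-axis [ 6.4e-03 -4.0e-04 -1.0e+00] F [-0.09  0.43  0.08] w 0.999 q [ 0.54  0.46 -0.61  1.55  0.28  1.21 -0.1 ]
level rotvec deg [0.02 0.37 0.  ]
vg delta cm [-16.22  18.57]
```

```bash
python3 -m pendant '[[[-2,2.3,0],[0,0.3,0],0],[[-2,2.3,0],[0,0,0],0],[[-2,2.3,0],[0,0,0],0],[[-2,2.3,0],[0,0,0],0],[[-2,2.3,0],[0,0,0],0],[[-2,2.3,0],[0,0,0],0],[[-2,2.3,0],[0,0,0],0],[[-1.5,1.8,0],[0,0,0],0],[[0,0,0],[0,0,0],0]]' >/dev/null;  python3 st.py vg; python3 chk.py s5 .6,.121,.072 .6176,-.0923,.072 .457,.0935,.068 .451,-.104,.076
```

```text
t 19.225 p [0.4565 0.0913 0.155 ] yaw 0.71 z-axis [-0.0017 -0.0018 -1.    ] F [ 0.95 -0.83  0.87] w 1.003 q [ 0.45  0.13 -0.78  1.95  0.1   1.11 -0.36]
level rotvec deg [ 0.1  -0.09  0.  ]
vg delta cm [0.05 0.22]
.6,.121,.072 top [6.016e-01 1.211e-01 6.020e-01 1.214e-01 1.280e-02 1.030e+02]
.6,.121,.072 scene [6.027e-01 1.204e-01 6.018e-01 1.189e-01 1.330e-02 1.110e+02]
.6176,-.0923,.072 top [ 6.179e-01 -9.170e-02  6.177e-01 -9.190e-02  1.250e-02  1.130e+02]
.6176,-.0923,.072 scene [ 6.195e-01 -9.330e-02  6.195e-01 -9.450e-02  1.380e-02  9.100e+01]
.457,.0935,.068 top None
.457,.0935,.068 scene [4.575e-01 9.280e-02 4.564e-01 9.250e-02 1.290e-02 7.800e+01]
.451,-.104,.076 top [ 4.513e-01 -1.027e-01  4.510e-01 -1.028e-01  1.630e-02  1.950e+02]
.451,-.104,.076 scene [ 4.531e-01 -1.043e-01  4.518e-01 -1.056e-01  1.710e-02  1.070e+02]
```

View pics/s5.png

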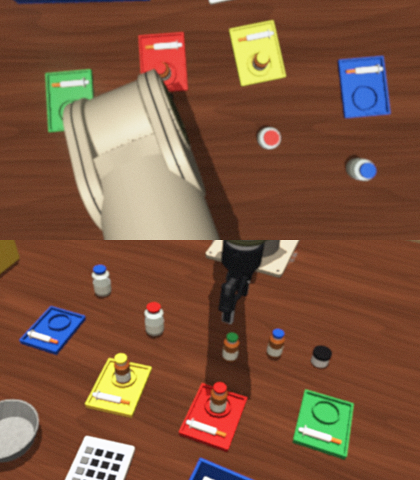

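The red vial (lower panel 219,398) and yellow vial (122,370) stand in their wells. Both clear vials are where they started, and the gripper is over the green vial (231,346).

```bash
python3 -m pendant '[[[0,0.2,-2],[0,0,-0.7],0],[[0,0,-2],[0,0,0],0],[[0,0,-2],[0,0,0],0],[[0,0,0],[0,0,0],0]]' >/dev/null;  python3 st.py vg
```

```text
t 19.825 p [0.4605 0.088  0.0933] yaw -0.54 z-axis [-6.0e-04 -1.2e-03 -1.0e+00] F [ 0.05 -0.66  0.2 ] w 0.997 q [ 0.42  0.23 -0.76  2.    0.19  0.98 -0.45]
level rotvec deg [ 0.07 -0.03  0.  ]
vg delta cm [-0.35  0.55]
```

```bash
python3 -m pendant '[[[-0.4,0.6,0],[0,0,0],0],[[0,0,0],[0,0,0],0]]' >/dev/null;  python3 st.py vg;  python3 -m pendant '[[[0,0,-1.5],[0,0,0],0],[[0,0,-1.5],[0,0,0],0],[[0,0,-1.5],[0,0,0],0],[[0,0,-1.2],[0,0,0],0],[[0,0,-0.3],[0,0,0],0],[[0,0,0],[0,0,0],0]]' >/dev/null;  python3 st.py vg
```

```text
t 20.075 p [0.4573 0.0941 0.0945] yaw -0.6 z-axis [ 6.e-04 -7.e-04 -1.e+00] F [-0.12 -1.31 -0.23] w 1.001 q [ 0.41  0.22 -0.77  2.01  0.19  0.98 -0.46]
level rotvec deg [0.04 0.03 0.  ]
vg delta cm [-0.03 -0.06]
t 20.825 p [0.4571 0.094  0.0302] yaw -0.6 z-axis [ 4.e-04 -9.e-04 -1.e+00] F [-0.63  0.65  0.08] w 1.0 q [ 0.36  0.33 -0.73  2.05  0.29  0.86 -0.54]
level rotvec deg [0.05 0.02 0.  ]
vg delta cm [-0.01 -0.05]
```

```bash
python3 -m pendant '[[[0,0,0.1],[0,0,0],80],[[0,0,0],[0,0,0],110],[[0,0,0],[0,0,0],130],[[0,0,0],[0,0,0],140],[[0,0,0],[0,0,0],150],[[0,0,0],[0,0,0],180],[[0,0,0],[0,0,0],180],[[0,0,0],[0,0,0],180]]' 35 >/dev/null;  python3 st.py; python3 -m pendant '[[[0,0,1],[0,0,0],180],[[0,0,2],[0,0,0],180],[[0,0,2.5],[0,0,0],180],[[0,0,2.5],[0,0,0],180],[[0,0,2.5],[0,0,0],180],[[0,0,2],[0,0,0],180],[[0,0,0],[0,0,0],180]]' >/dev/null;  python3 st.py tg
```

```text
t 21.825 p [0.458  0.094  0.0326] yaw -0.62 z-axis [ 0.0026 -0.0012 -1.    ] F [-0.6   0.92  2.44] w 0.389 q [ 0.36  0.33 -0.73  2.05  0.29  0.86 -0.54]
level rotvec deg [0.07 0.15 0.  ]
t 22.7 p [0.4576 0.0948 0.1644] yaw -0.52 z-axis [ 4.1e-03 -4.0e-04 -1.0e+00] F [-0.22 -0.03 -0.32] w 0.388 q [ 0.46  0.11 -0.79  1.94  0.09  1.12 -0.38]
level rotvec deg [0.02 0.23 0.  ]
tg delta cm [ 6.37 23.12]
```

```bash
python3 -m pendant '[[[0.4,1.5,0],[0,0.2,0],180],[[0.8,2.8,0],[0,0,0],180],[[0.8,2.8,0],[0,0,0],180],[[0.8,2.8,0],[0,0,0],180],[[0.8,2.8,0],[0,0,0],180],[[0.8,2.8,0],[0,0,0],180],[[0.8,2.8,0],[0,0,0],180],[[0.5,2,0],[0,0,0],180],[[0.3,1,0],[0,0,0],180],[[0,0,0],[0,0,0],180]]' >/dev/null;  python3 st.py tg
```

```text
t 23.95 p [0.5154 0.3119 0.1563] yaw -0.64 z-axis [-0.009  -0.0039 -1.    ] F [-0.16 -0.05 -0.04] w 0.39 q [ 0.01  0.48 -0.81  1.6   0.36  1.23 -0.88]
level rotvec deg [ 0.22 -0.51  0.  ]
tg delta cm [0.59 1.41]
```

```bash
python3 -m pendant '[[[0.6,1.4,-2],[0.2,-0.5,0],180],[[0,0,-2],[0,0,0],180],[[0,0,-2],[0,0,0],180],[[0,0,-2],[0,0,0],180],[[0,0,-1.2],[0,0,0],180],[[0,0,0],[0,0,0],180]]' >/dev/null;  python3 st.py tg
```

```text
t 24.7 p [0.5217 0.3208 0.0586] yaw -0.87 z-axis [-0.0011 -0.004  -1.    ] F [0.7  0.69 0.16] w 0.393 q [-0.05  0.6  -0.76  1.65  0.46  1.08 -0.96]
level rotvec deg [ 0.23 -0.06  0.  ]
tg delta cm [-0.04  0.52]
```

```bash
python3 -m pendant '[[[0,0.5,-0.2],[0.2,0,0],180],[[0,0,0],[0,0,0],180]]' >/dev/null;  python3 st.py tg; python3 -m pendant '[[[0,0,-0.7],[0,0,0],180],[[0,0,-0.6],[0,0,0],180],[[0,0,-0.4],[0,0,0],180],[[0,0,-0.3],[0,0,0],180],[[0,0,0],[0,0,0],180]]' >/dev/null;  python3 st.py tg
```

```text
t 24.95 p [0.5222 0.3267 0.0576] yaw -0.87 z-axis [ 2.e-04  8.e-04 -1.e+00] F [-0.1  -0.03 -0.07] w 0.387 q [-0.06  0.61 -0.76  1.65  0.46  1.07 -0.96]
level rotvec deg [-0.04  0.01  0.  ]
tg delta cm [-0.09 -0.07]
t 25.575 p [0.5226 0.327  0.0368] yaw -0.87 z-axis [ 0.0013  0.0013 -1.    ] F [ 0.18  0.53 -1.38] w 0.388 q [-0.07  0.63 -0.74  1.66  0.48  1.04 -0.98]
level rotvec deg [-0.07  0.08  0.  ]
tg delta cm [-0.13 -0.1 ]
```

```bash
python3 -m pendant '[[[-0.1,-0.1,0],[0,0,0],180],[[0,0,0],[0,0,0],125],[[0,0,0],[0,0,0],95],[[0,0,0],[0,0,0],80],[[0,0,0],[0,0,0],80],[[0,0,1],[0,0,0],80],[[0,0,2],[0,0,0],60],[[0,0,3],[0,0,0],0],[[0,0,3],[0,0,0],0],[[0,0,2],[0,0,0],0],[[0,0,0],[0,0,0],0]]' >/dev/null;  python3 st.py vb
```

```text
t 26.95 p [0.5219 0.3269 0.1567] yaw -0.83 z-axis [ 0.0052  0.0035 -1.    ] F [0.07 0.2  0.09] w 1.002 q [-0.02  0.5  -0.81  1.57  0.38  1.23 -0.91]
level rotvec deg [-0.2  0.3  0. ]
vb delta cm [-12.01 -14.54]
```

```bash
python3 -m pendant '[[[-1.8,-2.1,0],[-0.2,0.3,0],0],[[-1.8,-2.1,0],[0,0,0],0],[[-1.8,-2.1,0],[0,0,0],0],[[-1.8,-2.1,0],[0,0,0],0],[[-1.8,-2.1,0],[0,0,0],0],[[-1.8,-2.1,0],[0,0,0],0],[[-1,-1.5,0],[0,0,0],0],[[0,0,0],[0,0,0],0]]' >/dev/null;  python3 st.py vb; python3 chk.py s6 .5213,.326,.072 .4018,.1815,.068
```

```text
t 27.95 p [0.397  0.1794 0.1505] yaw -0.93 z-axis [-0.0087 -0.0036 -1.    ] F [1.4  0.17 0.15] w 1.0 q [ 0.36  0.07 -0.89  2.01  0.06  1.1  -0.58]
level rotvec deg [ 0.21 -0.5   0.  ]
vb delta cm [0.48 0.21]
.5213,.326,.072 top [5.215e-01 3.252e-01 5.215e-01 3.253e-01 1.240e-02 1.200e+02]
.5213,.326,.072 scene [5.234e-01 3.234e-01 5.227e-01 3.242e-01 1.340e-02 1.180e+02]
.4018,.1815,.068 top [4.017e-01 1.813e-01 4.013e-01 1.828e-01 1.220e-02 1.030e+02]
.4018,.1815,.068 scene [4.029e-01 1.811e-01 4.025e-01 1.801e-01 1.370e-02 7.600e+01]
```

View pics/s6.png

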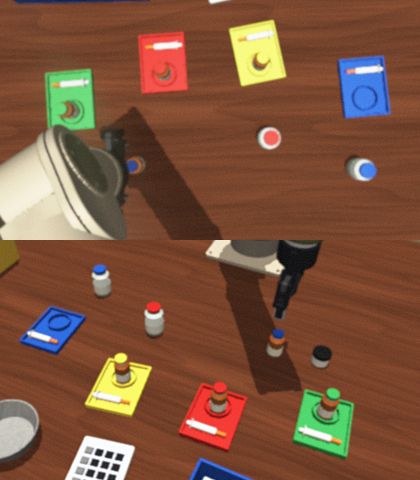

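The green vial stands in its well (lower panel 329,405), about 2 mm off centre. The blue vial (276,343) is under the gripper.

```bash
python3 -m pendant '[[[0.3,0.4,-2],[0.2,-0.5,0.9],0],[[0,0,-2],[0,0,0],0],[[0,0,-1.5],[0,0,0],0],[[0,0,0],[0,0,0],0]]' >/dev/null;  python3 st.py vb
```

```text
t 28.55 p [0.4018 0.1883 0.0941] yaw 0.23 z-axis [ 2.0e-04  4.7e-03 -1.0e+00] F [-0.05  0.18 -0.07] w 0.998 q [ 0.31  0.18 -0.89  2.06  0.17  0.97 -0.67]
level rotvec deg [-0.27  0.01  0.  ]
vb delta cm [-0.   -0.68]
```

```bash
python3 -m pendant '[[[0,-0.7,0],[-0.3,0,0],0],[[0,0,0],[0,0,0],0]]' >/dev/null;  python3 st.py vb;  python3 -m pendant '[[[0,0,-1.5],[0,0,0],0],[[0,0,-1.5],[0,0,0],0],[[0,0,-1.5],[0,0,0],0],[[0,0,-1.2],[0,0,0],0],[[0,0,-0.3],[0,0,0],0],[[0,0,0],[0,0,0],0]]' >/dev/null;  python3 st.py vb
```

```text
t 28.8 p [0.4024 0.1813 0.0949] yaw 0.25 z-axis [ 9.e-04 -3.e-04 -1.e+00] F [-0.04 -0.5   0.41] w 1.0 q [ 0.32  0.18 -0.89  2.06  0.17  0.97 -0.65]
level rotvec deg [0.02 0.05 0.  ]
vb delta cm [-0.06  0.02]
t 29.55 p [0.4021 0.1812 0.0305] yaw 0.24 z-axis [ 6.e-04 -4.e-04 -1.e+00] F [ 0.34  0.54 -0.08] w 1.001 q [ 0.25  0.3  -0.84  2.11  0.3   0.85 -0.76]
level rotvec deg [0.02 0.03 0.  ]
vb delta cm [-0.03  0.03]
```

```bash
python3 -m pendant '[[[0,0,0.1],[0,0,0],80],[[0,0,0],[0,0,0],110],[[0,0,0],[0,0,0],130],[[0,0,0],[0,0,0],140],[[0,0,0],[0,0,0],150],[[0,0,0],[0,0,0],180],[[0,0,0],[0,0,0],180],[[0,0,0],[0,0,0],180]]' 35 >/dev/null;  python3 st.py; python3 -m pendant '[[[0,0,1],[0,0,0],180],[[0,0,2],[0,0,0],180],[[0,0,2.5],[0,0,0],180],[[0,0,2.5],[0,0,0],180],[[0,0,2.5],[0,0,0],180],[[0,0,2],[0,0,0],180],[[0,0,0],[0,0,0],180]]' >/dev/null;  python3 st.py tb
```

```text
t 30.55 p [0.4029 0.1814 0.0328] yaw 0.23 z-axis [ 2.8e-03 -4.0e-04 -1.0e+00] F [-0.18  0.21  1.52] w 0.39 q [ 0.25  0.3  -0.84  2.11  0.3   0.85 -0.76]
level rotvec deg [0.02 0.16 0.  ]
t 31.425 p [0.4023 0.1821 0.1644] yaw 0.33 z-axis [ 3.9e-03  5.0e-04 -1.0e+00] F [ 0.04 -0.42 -1.08] w 0.388 q [ 0.38  0.05 -0.91  1.99  0.05  1.11 -0.55]
level rotvec deg [-0.03  0.22  0.  ]
tb delta cm [ 13.31 -50.57]
```

```bash
python3 -m pendant '[[[0.5,-1.5,0],[0,0.2,0],180],[[0.7,-2.8,0.1],[0,0,0],180],[[0.7,-2.8,0.1],[0,0,0],180],[[0.7,-2.8,0.1],[0,0,0],180],[[0.7,-2.8,0.1],[0,0,0],180],[[0.7,-2.8,0.1],[0,0,0],180],[[0.7,-2.8,0.1],[0,0,0],180],[[0.7,-2.8,0.1],[0,0,0],180],[[0.7,-2.8,0.1],[0,0,0],180],[[0.7,-2.8,0.1],[0,0,0],180]]' >/dev/null;  python3 st.py tb
```

```text
t 32.675 p [ 0.467  -0.0912  0.1665] yaw 0.71 z-axis [-0.008   0.0013 -1.    ] F [-0.03  0.43 -0.5 ] w 0.389 q [ 0.69  0.12 -0.63  1.91  0.08  1.14  0.05]
level rotvec deg [-0.08 -0.46 -0.  ]
tb delta cm [  6.84 -23.24]
```

```bash
python3 -m pendant '[[[0.8,-2.8,0],[0,-0.4,0],180],[[0.8,-2.8,0],[0,0,0],180],[[0.8,-2.8,0],[0,0,0],180],[[0.8,-2.8,0],[0,0,0],180],[[0.8,-2.8,0],[0,0,0],180],[[0.8,-2.8,0],[0,0,0],180],[[0.8,-2.5,0],[0,0,0],180],[[0.5,-1.5,0],[0,0,0],180],[[0,0,0],[0,0,0],180]]' >/dev/null;  python3 st.py tb
```

```text
t 33.8 p [ 0.5259 -0.3058  0.1569] yaw 0.67 z-axis [-0.0116  0.0069 -0.9999] F [-0.32  1.64 -0.01] w 0.386 q [ 0.82  0.41 -0.47  1.59  0.19  1.2   0.33]
level rotvec deg [-0.4  -0.66 -0.  ]
tb delta cm [ 0.95 -1.78]
```

```bash
python3 -m pendant '[[[0.9,-1.6,-2],[-0.4,-0.6,0],180],[[0,0,-2],[0,0,0],180],[[0,0,-2],[0,0,0],180],[[0,0,-2],[0,0,0],180],[[0,0,-1.2],[0,0,0],180],[[0,0,0],[0,0,0],180]]' >/dev/null;  python3 st.py tb
```

```text
t 34.55 p [ 0.5346 -0.3158  0.0596] yaw 0.97 z-axis [-0.0026  0.0031 -1.    ] F [ 0.3  -0.31 -0.65] w 0.387 q [ 0.81  0.53 -0.44  1.64  0.26  1.03  0.3 ]
level rotvec deg [-0.18 -0.15 -0.  ]
tb delta cm [ 0.08 -0.78]
```

```bash
python3 -m pendant '[[[0,-0.8,-0.2],[-0.2,-0.1,0],180],[[0,0,0],[0,0,0],180]]' >/dev/null;  python3 st.py tb; python3 -m pendant '[[[0,0,-0.7],[0,0,0],180],[[0,0,-0.6],[0,0,0],180],[[0,0,-0.4],[0,0,0],180],[[0,0,-0.3],[0,0,0],180],[[0,0,0],[0,0,0],180]]' >/dev/null;  python3 st.py tb
```

```text
t 34.8 p [ 0.5352 -0.325   0.0586] yaw 0.95 z-axis [ 8.0e-04 -1.7e-03 -1.0e+00] F [-0.64 -0.41 -0.55] w 0.387 q [ 0.81  0.54 -0.44  1.63  0.26  1.03  0.31]
level rotvec deg [0.1  0.05 0.  ]
tb delta cm [0.02 0.14]
t 35.425 p [ 0.5356 -0.325   0.0378] yaw 0.94 z-axis [ 0.0017 -0.0021 -1.    ] F [ 0.51  0.68 -0.16] w 0.382 q [ 0.81  0.57 -0.43  1.64  0.27  0.99  0.3 ]
level rotvec deg [0.12 0.1  0.  ]
tb delta cm [-0.02  0.14]
```

```bash
python3 -m pendant '[[[0,0.1,-0.1],[0,0,0],180],[[0,0,0],[0,0,0],125],[[0,0,0],[0,0,0],95],[[0,0,0],[0,0,0],80],[[0,0,0],[0,0,0],80],[[0,0,1],[0,0,0],80],[[0,0,2],[0,0,0],60],[[0,0,3],[0,0,0],0],[[0,0,3],[0,0,0],0],[[0,0,2],[0,0,0],0],[[0,0,0],[0,0,0],0]]' >/dev/null;  python3 st.py tb;  python3 -m pendant '[[[0,1,1],[0,0,0],0],[[-1,3,2],[0,0,0],0],[[-1,3,2],[0,0,0],0],[[-1,3,2],[0,0,0],0],[[-1,3,1],[0,0,0],0],[[-1,3,0],[0,0,0],0],[[0,1,0],[0,0,0],0],[[0,0,0],[0,0,0],0]]' >/dev/null; python3 chk.py s7 .6,.121,.072 .6176,-.0923,.072 .5213,.326,.072 .5354,-.3236,.072 .451,-.104,.076 .381,-.297,.076; python3 st.py
```

```text
t 36.8 p [ 0.5371 -0.3242  0.1582] yaw 0.98 z-axis [ 0.0075 -0.0054 -1.    ] F [-0.24 -0.42 -0.3 ] w 0.995 q [ 0.83  0.43 -0.47  1.55  0.21  1.19  0.34]
level rotvec deg [0.31 0.43 0.  ]
tb delta cm [-0.17  0.06]
.6,.121,.072 top [6.011e-01 1.218e-01 6.015e-01 1.219e-01 1.250e-02 1.130e+02]
.6,.121,.072 scene [6.030e-01 1.203e-01 6.017e-01 1.200e-01 1.390e-02 1.120e+02]
.6176,-.0923,.072 top [ 6.179e-01 -9.190e-02  6.181e-01 -9.220e-02  1.260e-02  1.110e+02]
.6176,-.0923,.072 scene [ 6.197e-01 -9.340e-02  6.192e-01 -9.350e-02  1.300e-02  9.100e+01]
.5213,.326,.072 top [5.215e-01 3.251e-01 5.211e-01 3.253e-01 1.280e-02 1.210e+02]
.5213,.326,.072 scene [5.234e-01 3.234e-01 5.214e-01 3.237e-01 1.380e-02 1.160e+02]
.5354,-.3236,.072 top None
.5354,-.3236,.072 scene [ 5.368e-01 -3.233e-01  5.353e-01 -3.227e-01  1.340e-02  6.600e+01]
.451,-.104,.076 top [ 4.513e-01 -1.029e-01  4.512e-01 -1.031e-01  1.610e-02  1.940e+02]
.451,-.104,.076 scene [ 4.530e-01 -1.047e-01  4.519e-01 -1.055e-01  1.680e-02  1.080e+02]
.381,-.297,.076 top None
.381,-.297,.076 scene [ 3.824e-01 -2.970e-01  3.828e-01 -2.981e-01  1.710e-02  8.400e+01]
t 37.9 p [ 0.4834 -0.1449  0.2392] yaw 1.09 z-axis [ 0.0029 -0.0031 -1.    ] F [-0.33  0.21 -0.66] w 1.0 q [ 0.75  0.11 -0.59  1.76  0.07  1.28  0.17]
level rotvec deg [0.18 0.17 0.  ]
```

View pics/s7.png

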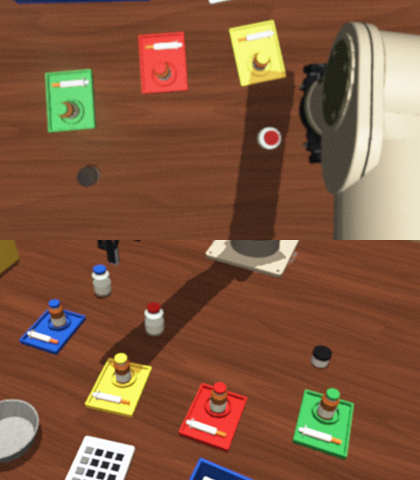

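All four vials stand in their wells: blue (57,316), yellow (122,370), red (219,400) and green (329,405). Both clear vials are unmoved. I'll check the cap heights, then hand in.

Run:
```python
from workcell import manip
from h import *
P=cloud(manip.camera("scene")).reshape(-1,3)
zs=[]
for x,y in((.602,.121),(.6185,-.0925),(.522,.3245),(.5365,-.3235)):
    d=np.hypot(P[:,0]-x,P[:,1]-y)<.009; z=P[d&(P[:,2]>.06),2]; zs.append(np.median(z).round(4))
print(zs)
print(manip.hand_in() if all(.067<z<.076 for z in zs) else "no")
```

```text
[np.float64(0.0702), np.float64(0.0705), np.float64(0.0703), np.float64(0.07)]
the job is handed in; nothing more can be done
None
```

All four amber vials were placed in the order red, yellow, green, blue. Each stands upright and released in the well of its colour, and the job was handed in at about 38 s of the 112 s allowed.

- **Vial positions:** each vial axis measured within about 3 mm of its well centre, against the 12 mm limit. Blue was checked in the scene view only, because the arm hid it from the top camera.
- **Cap heights:** cap tops read 70–70.5 mm, where 72 mm is expected with the foot on the well floor. The cameras read the same 1–2 mm low when the vials stood on the table, so I take the feet to be on the floor.
- **Clear vials:** both stayed where they started within measurement noise of about 1 mm. The clear blue one was also hidden from the top camera at the end, so that check uses the scene view.
- **Gripper:** it was about 24 cm above the table, touching nothing.
- **Disagreements:** the two cameras differ by about 2 mm, consistent with their calibration. No check failed.

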